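# Bed down a glued strip on a model-car base board

### The arm

A 6-joint arm with a two-finger parallel gripper is mounted at the origin on the work surface. World frame = base frame: x ahead of the robot, y to its left, z up, the work surface at z = 0. Lengths are in m, angles in rad, forces in N, time in s.
With the tool pointing down it reaches from about 0.225 to 0.875 m from the base axis. Payload 3.4 kg.
Tool frame: the origin (TCP) lies midway between the tips of the shut fingers; the grasp point (between the pads) lies 19 mm behind it (manip.pinch_z is the distance from the TCP to the grasp point, in m); z points along the fingers, y is the line along which they close (so a half turn about z gives the same grasp; the last joint's range is limited). The gripper opens to 85 mm and grips with 20 to 120 N. Pads are 22 mm wide; open, the fingers measure 114 mm over their backs; the gripper's body (76 mm by 85 mm) begins 54 mm behind the grasp point. The pads swing forward as they close: fully open they stand 13 mm farther back than shut.
Start: joints at [-1.28, 0.276, 1.505, -0, 1.361, -0.121], TCP at [0.23, -0.527, 0.231] pointing down, gripper open.
Joint ranges: [-2.89, 2.89], [-0.75, 2.08], [0.22, 2.7], [-1.18, 4.32], [0.11, 2.71], [-2.7, 2.7]. Speed limits (rad/s): [2.57, 2.57, 3.14, 3.14, 3.14, 3.14].

### API

Orientations are given as a unit quaternion [w, x, y, z].
In Python, from rig import manip gives the robot as it stands.
- The arm moves only by the tool carry_out, never from a script. Its arguments are lists of equal length, an entry for each row: "delta_pos": the shift along the tool's x, y, z scaled (see below), a list of three; "turn": the turn, a rotation vector about the tool's x, y, z scaled (see below), a list of three; "claw": the closure, from -1 (fully open) to 1 (shut). A call has 1 to 12 rows; each row is the pose to reach, as a shift and turn from the pose commanded when the call began, along the tool's axes at that moment; what a row does not reach only later rows make up. The controller multiplies each number of a shift by 400 mm and each number of a turn by 30 degrees. A row lasts 1/10 s, in which the tool goes at most 50 mm and 8.59 degrees, less where a joint would pass 70% of its speed; a pose out of reach is approached as far as the arm can. A call with a number of a shift or a turn outside -1 to 1 is refused whole. A call with a gripper value outside its range is refused whole. The fingers move at their own pace and stop on an object; "force" is the grip in N (left out, the last holds). Time passes only in rows, so rows that repeat a pose let the fingers close. It gives the time, the measured TCP pose, the force, the opening and the grip force at its end, in the units of the state.
- manip.get_state(): the state, without advancing time (a new reading comes with each control period).
- manip.get_image(name): name is "scene" or "top" or "wrist"; returns a dict with "image" (384x512x3 uint8, red, green, blue), "z_map" (384x512 float32, m along the optical axis (not along the pixel's ray), 0 where there is no reading), "fx", "fy", "cx", "cy" (pixels), "world_to_cam" (4x4, takes a point from world to camera coordinates). Camera axes: x right, y down, z forward; pixel columns grow to the right and rows downward; lengths in m; the calibration is good to about 2 mm. The wrist camera is an equidistant fisheye: a pixel r from the principal point sees the ray r / f radians off the axis. A picture is of the moment at which its call begins.
- manip.sign_off(): hands the job in; it is judged then, once.
Trained networks look in the newest picture that a camera, given by its name, has taken for a name from the list of things; names that differ only in an ending like _2 or _b are one class to them, and where a whole thing is asked for, a point or a joint stands for the part that bears it (a point fixed in the world has none). Each returns a list of dicts, best first, with "score" (0 to 1); they miss things now and then, are a little off and sometimes report something else, mostly with a low value. They report only what shows in the picture. A call takes as long as a camera call.
- manip.spot_in(camera, query): "point" ([x, y, z] in m, in world coordinates, good to about 4 mm: the middle of the surface that is visible of it).
- manip.place_of(camera, query): "point" ([x, y, z] in m, in world coordinates, good to about 4 mm: a listed point, or the origin of a listed thing).
The state is a dict: "clock": time; "qpos": joint angles; "qd": joint speeds; "effort": joint torques, N m; "position": TCP position; "ee_rot": TCP orientation; "contact_force": force on the tool from outside, world axes, zero at the start; "moment": the same for the moment, N m; "width": finger opening in m; "gripper_force": force on a finger pad.
Only numpy, scipy, OpenCV 4.12 (cv2) and the standard library are available. Lean on these libraries where they do the work, as an engineer would, in place of code of your own. Each camera call takes 0.05 s, during which the arm holds its last target. There are 200 camera calls.

### The job

A bent wooden strip has just been stuck on foam pads on the model car's base board, and must be bedded down: put your closed fingertips on top of its round end and run them along the strip in one stroke, over every pencil tick and round the bend to the tick at the square end, without lifting off on the way, pressing the strip lightly into the foam all along but never squashing the foam flat. Finish with the fingertips still resting on the tick at the square end, holding the strip lightly pressed down: the program ends while holding it so. Do not grip or pull up the strip, and leave everything else on the bench where it is.

Things in the scene. Friction and masses are not known exactly. Their poses are not given: they have to be found in the camera images.
- base_board: dark brown hardboard base board, 270 (x) by 170 (y) by 12 mm thick, screwed to the table (does not move), at any yaw. Origin at the centre of its underside, on the table. On it, on black foam pads 16 mm high, stands the bent strip of pale wood, a shallow V from above: two straight arms, each 20 degrees off the board's x axis and 114 mm from bend to last tick; 16 mm wide, 6 mm thick, top face level. One end is a round disc, the other cut square
- strip (a joint): how far the strip is pressed down into the foam, in m (it moves only straight up and down): 0 at rest, grows downwards, springs back when released. The foam resists like a light spring, 0.5 N per mm. Lightly pressed is 1 to 10.5 mm, with about 5 mm (2.5 N) a good middle; from 11 mm on the foam counts as flat (stop at 12). Negative means pulled up
- mark0 (a point): pencil tick 0 of the row of seven, on the top face of the strip, on its centre line: the START, the centre of the round end (a disc of 44 mm diameter, same thickness as the strip). It rides down with the strip. z is up; its height at rest is 34 mm above the table
- mark1 (a point): pencil tick 1 of the row of seven, on the top face of the strip, on its centre line. It rides down with the strip. z is up; its height at rest is 34 mm above the table; 38 mm from tick 0
- mark2 (a point): pencil tick 2 of the row of seven, on the top face of the strip, on its centre line. It rides down with the strip. z is up; its height at rest is 34 mm above the table; 38 mm from tick 1
- mark3 (a point): pencil tick 3 of the row of seven, on the top face of the strip, on its centre line: the bend of the strip. It rides down with the strip. z is up; its height at rest is 34 mm above the table; 38 mm from tick 2
- mark4 (a point): pencil tick 4 of the row of seven, on the top face of the strip, on its centre line. It rides down with the strip. z is up; its height at rest is 34 mm above the table; 38 mm from tick 3
- mark5 (a point): pencil tick 5 of the row of seven, on the top face of the strip, on its centre line. It rides down with the strip. z is up; its height at rest is 34 mm above the table; 38 mm from tick 4
- mark6 (a point): pencil tick 6 of the row of seven, on the top face of the strip, on its centre line: the FINISH, 12 mm short of the square-cut end. It rides down with the strip. z is up; its height at rest is 34 mm above the table; 38 mm from tick 5
- hub: bystander: turned wooden wheel hub, 38 mm diameter, 30 mm high, standing loose on the board inside the V; origin under its centre
- offcut: bystander: square stick offcut 55 by 16 by 16 mm, loose on the board; origin under its centre
- collar: bystander: aluminium collar, 30 mm diameter, 18 mm high, loose on the board; origin under its centre
- grey_tape: bystander: roll of grey tape, 100 mm diameter, 48 mm high, on the table; origin under its centre
- black_tape: bystander: roll of black tape, 90 mm diameter, 24 mm high, on the table; origin under its centre
- pin_box: bystander: small purple box 75 by 50 by 26 mm, on the table; origin under its centre
- disc_wheel: bystander: silvery disc wheel lying flat, 120 mm diameter, 4 mm thick, with a wooden hub 18 mm high, on the table; origin under its centre
- stick: bystander: square wooden stick 12 by 220 (along y) by 12 mm lying on the table beyond the board; origin under its centre

How it is judged:
By the outcome, as a careful person would: the job done as asked, in the order asked, and still so for the second after the job is handed in, while the arm keeps its last pose, push and grip.
It also fails if it takes over 43 s, if anything falls off the work surface, if the arm or the gripper's body presses on something with over 40 N, if the wrist force passes 120 N, or if a joint passes its speed limit or range.

## Working session

There is one attempt and no reset: what is moved stays moved. The work goes in short steps, Python scripts to look and compute and a tool call to move; the robot and the scene stay as the last step left them, time stands still between calls to the robot, and variables do not carry over. Pictures are saved under pics/ and viewed, at most 10 in all, crops included, and the job is handed in when it is done.

Besides the shell and the picture viewer there is one more tool, called after ">>>" as name(argument=value, ...) on one line, values as JSON. carry_out: Moves the arm, as the interface text tells. Shifts and turns lie within -1 to 1; 1 stands for 400 mm of shift or 30 degrees of turn. Its arguments: {"type":"object","properties":{"delta_pos":{"type":"array","items":{"type":"array","items":{"type":"number","minimum":-1,"maximum":1}}},"turn":{"type":"array","items":{"type":"array","items":{"type":"number","minimum":-1,"maximum":1}}},"claw":{"type":"array","items":{"type":"number"}},"force":{"type":"number"}},"required":["delta_pos","turn","claw"]}

```bash
mkdir -p pics
cat > h.py <<'E'
import numpy as np, cv2
from rig import manip
def save(d,n,crop=None,s=1):
    im=d["image"][:,:,::-1]
    if crop: im=im[crop[1]:crop[3],crop[0]:crop[2]]
    cv2.imwrite("pics/"+n,cv2.resize(im,None,fx=s,fy=s,interpolation=cv2.INTER_CUBIC))
def px2w(d,u,v,zw):
    M=np.linalg.inv(d["world_to_cam"]); r=M[:3,:3]@np.array([(u-d["cx"])/d["fx"],(v-d["cy"])/d["fy"],1]); o=M[:3,3]
    return o+r*(zw-o[2])/r[2]
E
python3 - <<'E'
from h import *
d=manip.get_image("top"); save(d,"top.png",s=1.5)
print(d["fx"],d["world_to_cam"].round(3).tolist())
for k in range(7):
    print(k,[(np.round(r["point"],4).tolist(),round(r["score"],2)) for r in manip.place_of("top","mark%d"%k)[:2]])
s=manip.get_state(); print({k:np.round(v,3).tolist() for k,v in s.items()})
E
```

```text
412.887782012576 [[0.025, -1.0, 0.014, -0.04], [-0.994, -0.026, -0.102, 0.637], [0.102, -0.012, -0.995, 1.362], [0.0, 0.0, 0.0, 1.0]]
0 [([0.6586, -0.1301, 0.0353], 0.93), ([0.5165, -0.1022, 0.0322], 0.89)]
1 [([0.6586, -0.1301, 0.0353], 0.93), ([0.5165, -0.1022, 0.0322], 0.89)]
2 [([0.6586, -0.1301, 0.0353], 0.93), ([0.5165, -0.1022, 0.0322], 0.89)]
3 [([0.6586, -0.1301, 0.0353], 0.93), ([0.5165, -0.1022, 0.0322], 0.89)]
4 [([0.6586, -0.1301, 0.0353], 0.93), ([0.5165, -0.1022, 0.0322], 0.89)]
5 [([0.6586, -0.1301, 0.0353], 0.93), ([0.5165, -0.1022, 0.0322], 0.89)]
6 [([0.6586, -0.1301, 0.0353], 0.93), ([0.5165, -0.1022, 0.0322], 0.89)]
{'clock': 0.4, 'qpos': [-1.28, 0.276, 1.505, 0.0, 1.361, -0.121], 'qd': [-0.001, -0.002, -0.002, -0.002, -0.001, -0.0], 'effort': [-0.001, -41.617, -24.575, -0.0, 0.003, 0.0], 'position': [0.23, -0.527, 0.231], 'ee_rot': [-0.0, 0.979, 0.204, 0.0], 'contact_force': [0.501, 0.883, -0.043], 'moment': [0.06, -0.027, -0.01], 'gripper_force': 0.0, 'width': 0.085}
```

View pics/top.png

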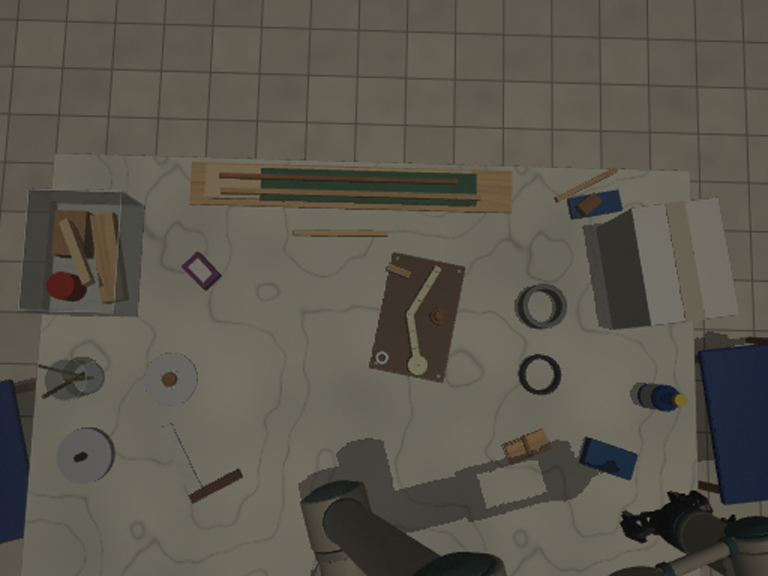

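The strip is on the brown board: round end near (417,366), bend near (410,313) and square end near (437,268), in pixels of the 1.5x picture. Next I segment it and fit its known shape.

```bash
cat > fit.py <<'E'
from h import *
from scipy.optimize import least_squares
d=manip.get_image("top"); im=d["image"].astype(int)
M=np.linalg.inv(d["world_to_cam"]); z=d["z_map"]
v,u=np.mgrid[:384,:512]
P=np.stack([(u-d["cx"])/d["fx"]*z,(v-d["cy"])/d["fy"]*z,z,np.ones_like(z)],-1)@M.T
W=(slice(165,258),slice(240,312))
pale=(im.sum(2)>im[W].sum(2).min()*0+ 330)
print([im[r,c].tolist() for r,c in [(244,278),(208,273),(180,290),(225,260)]])
np.save("P.npy",P)
print("z at round",P[244,278,:3].round(4),"bend",P[209,273,:3].round(4),"board",P[225,260,:3].round(4))
save(d,"crop.png",(240,160,316,262),6)
def c(n,u,v): print(n,px2w(d,u/1.5,v/1.5,.034).round(4))
c("round",417,366);c("bend",410,313);c("square",437,268)
print([(np.round(r["point"],4).tolist(),round(r["score"],2)) for r in manip.place_of("top","mark0")])
print([(np.round(r["point"],4).tolist(),round(r["score"],2)) for r in manip.place_of("top","base_board")])
E
python3 fit.py
```

```text
[[114, 113, 89], [113, 113, 102], [98, 94, 74], [62, 51, 41]]
z at round [ 0.4736 -0.1095  0.038 ] bend [ 0.5902 -0.0908  0.0333] board [ 0.536  -0.0489  0.0123]
round [ 0.4736 -0.1098  0.034 ]
bend [ 0.5913 -0.0918  0.034 ]
square [ 0.6949 -0.1509  0.034 ]
[([0.5142, -0.1013, 0.0328], 0.93), ([0.4807, -0.1097, 0.0336], 0.89), ([0.5832, -0.089, 0.0335], 0.87), ([0.6859, -0.1487, 0.0332], 0.82), ([0.6601, -0.1282, 0.0354], 0.8), ([0.5499, -0.0972, 0.0317], 0.78), ([0.6787, 0.3832, -0.0009], 0.72), ([0.6228, -0.1098, 0.0337], 0.65)]
[([0.5887, -0.1071, 0.0016], 0.69)]
```

View pics/crop.png

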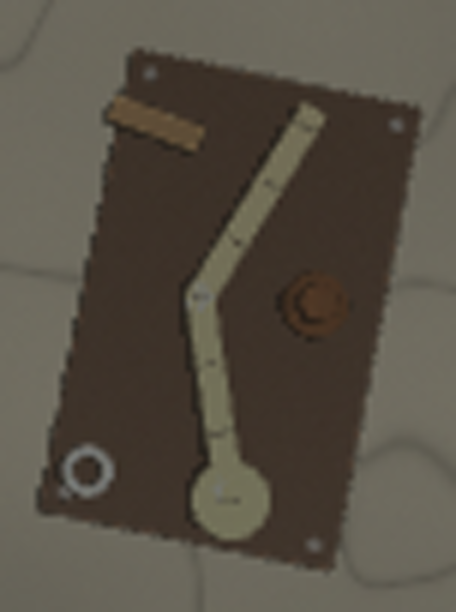

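```bash
cat > fit2.py <<'E'
from h import *
from scipy.optimize import least_squares
def model(p):
    a=np.radians(20); s=.038
    L=np.array([[-np.cos(a)*s*k,np.sin(a)*s*k] for k in (3,2,1,0)]+[[np.cos(a)*s*k,np.sin(a)*s*k] for k in (1,2,3)])
    out=[]
    c,n=np.cos(p[2]),np.sin(p[2])
    return L@np.array([[c,-n],[n,c]]).T+p[:2]
def fit(Q):
    best=None
    for sg in (1,-1):
        f=least_squares(lambda p:((model(p)*1-Q)).ravel(),[*Q[3],np.arctan2(*(Q[6]-Q[0])[::-1])])
        best=f if best is None or f.cost<best.cost else best
    return best
E
cat > fit3.py <<'E'
from fit2 import *
d=manip.get_image("top")
t=np.array([(229,500),(217,433),(211,362),(201,297),(237,241),(270,184),(309,126)])
Q=np.array([px2w(d,(x+.5)/6-.5+240,(y+.5)/6-.5+160,.034)[:2] for x,y in t])
# V may open either way: mirror of L is covered by sign of side of bend
import fit2
f=fit(Q); m=model(f.x)
if f.cost>1e-3:
    _m=fit2.model
    def flip(p):
        a=np.radians(20);L=np.array([[np.cos(a)*.038*k if k>0 else np.cos(a)*.038*k,-abs(k)*.038*np.sin(a)] for k in range(-3,4)])
        c,n=np.cos(p[2]),np.sin(p[2]);return L@np.array([[c,-n],[n,c]]).T+p[:2]
    fit2.model=flip; f=fit(Q); m=flip(f.x)
print(f.cost,f.x); print(m.round(4).tolist()); print((Q-m).round(4).tolist())
np.save("ticks.npy",m)
from scipy.spatial.transform import Rotation as R
s=manip.get_state(); q=s["ee_rot"]; Rm=R.from_quat([q[1],q[2],q[3],q[0]]).as_matrix(); print(Rm.round(4).tolist())
tgt=np.array([*m[0],.15]); print("tool delta/0.4",(Rm.T@(tgt-s["position"])/.4).round(4))
print("z-only up", s["position"])
E
python3 fit3.py
```

```text
3.455786579512841e-06 [ 0.58992898 -0.09073369 -0.19260583]
[[0.4773, -0.1085], [0.5149, -0.1026], [0.5524, -0.0967], [0.5899, -0.0907], [0.6225, -0.1103], [0.655, -0.1299], [0.6876, -0.1495]]
[[-0.0002, -0.0004], [-0.0007, 0.0011], [0.0012, -0.0007], [-0.0001, -0.0003], [-0.0005, -0.0003], [-0.0004, 0.0012], [0.0007, -0.0007]]
[[0.9164, 0.4003, 0.0], [0.4003, -0.9164, -0.0], [0.0, 0.0, -1.0]]
tool delta/0.4 [ 0.985  -0.7113  0.2033]
z-only up [ 0.23015634 -0.52694379  0.23131582]
```

>>> carry_out(delta_pos=[[0.985,-0.711,0],[0.985,-0.711,0],[0.985,-0.711,0],[0.985,-0.711,0],[0.985,-0.711,0],[0.985,-0.711,0],[0.985,-0.711,0],[0.985,-0.711,0],[0.985,-0.711,0],[0.985,-0.711,0],[0.985,-0.711,0],[0.985,-0.711,0]], turn=[[0,0,0],[0,0,0],[0,0,0],[0,0,0],[0,0,0],[0,0,0],[0,0,0],[0,0,0],[0,0,0],[0,0,0],[0,0,0],[0,0,0]], claw=[1,1,1,1,1,1,1,1,1,1,1,1])

```text
clock: 1.8
position: [0.4775, -0.1081, 0.2313]
ee_rot: [0.0, 0.979, 0.206, -0.0]
contact_force: [-0.3, -0.3, 1.0]
width: -0.0005
gripper_force: 0.0
```

>>> carry_out(delta_pos=[[0,0,0],[0,0,0],[0,0,0],[0,0,0],[0,0,0]], turn=[[0,0,0],[0,0,0],[0,0,0],[0,0,0],[0,0,0]], claw=[1,1,1,1,1])

```text
clock: 2.3
position: [0.4772, -0.1092, 0.2314]
ee_rot: [0.0, 0.979, 0.204, 0.0]
contact_force: [-0.9, -0.4, 0.4]
width: 0.0003
gripper_force: 0.0
```

```bash
cat > w.py <<'E'
from h import *
import sys
d=manip.get_image("wrist"); m=np.load("ticks.npy")
def proj(X):
    c=d["world_to_cam"]@np.r_[X,1]; t=np.arctan2(np.hypot(c[0],c[1]),c[2]); a=np.arctan2(c[1],c[0])
    return d["cx"]+d["fx"]*t*np.cos(a),d["cy"]+d["fy"]*t*np.sin(a)
im=cv2.resize(d["image"][:,:,::-1],None,fx=1.5,fy=1.5,interpolation=cv2.INTER_CUBIC)
for p in m:
    u,v=proj([*p,.034]); print(round(u),round(v),end="; "); cv2.circle(im,(int(u*1.5+.25),int(v*1.5+.25)),2,(0,0,255),-1)
cv2.imwrite("pics/"+sys.argv[1],im)
E
python3 w.py w1.png
```

```text
253 165; 261 133; 270 101; 278 70; 305 52; 332 35; 356 21;
```

View pics/w1.png

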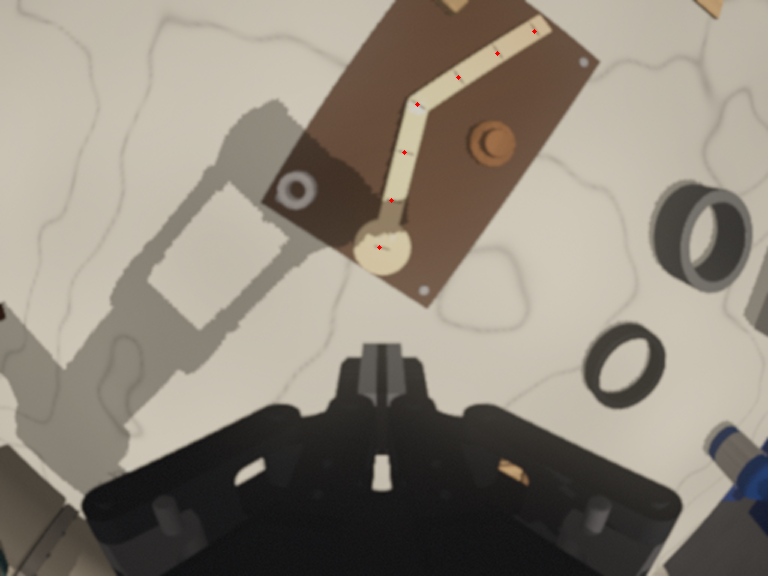

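The wrist picture shows all seven projected ticks (red dots, round end (380,247), bend (417,104), last (534,31)) on the strip's centre line to within about 1 mm. The fingers are shut and nothing is in the way, so I go down.

>>> carry_out(delta_pos=[[0,0,0.1],[0,0,0.2],[0,0,0.3],[0,0,0.38],[0,0,0.43],[0,0,0.45],[0,0,0.46],[0,0,0.46],[0,0,0.46]], turn=[[0,0,0],[0,0,0],[0,0,0],[0,0,0],[0,0,0],[0,0,0],[0,0,0],[0,0,0],[0,0,0]], claw=[1,1,1,1,1,1,1,1,1])

```text
clock: 3.25
position: [0.4784, -0.109, 0.0483]
ee_rot: [0.001, 0.979, 0.204, 0.001]
contact_force: [-0.3, -0.4, -0.9]
width: 0.0003
gripper_force: 0.0
```

>>> carry_out(delta_pos=[[0,0,0.01],[0,0,0.02],[0,0,0.028],[0,0,0.034],[0,0,0.038],[0,0,0.042],[0,0,0.046],[0,0,0.046],[0,0,0.046],[0,0,0.046]], turn=[[0,0,0],[0,0,0],[0,0,0],[0,0,0],[0,0,0],[0,0,0],[0,0,0],[0,0,0],[0,0,0],[0,0,0]], claw=[1,1,1,1,1,1,1,1,1,1])

```text
clock: 4.25
position: [0.4773, -0.1086, 0.029]
ee_rot: [-0.0, 0.979, 0.204, -0.0]
contact_force: [-1.8, 0.9, 3.2]
width: 0.0
gripper_force: 1.2
```

Run:
```python
from h import *
from scipy.spatial.transform import Rotation as R
F=[];Z=[]
for i in range(6):
    manip.get_image("wrist"); s=manip.get_state(); F.append(s["contact_force"]);Z.append(s["position"])
print(np.mean(F,0).round(2),np.mean(Z,0).round(4),np.std(Z,0).round(4),s["clock"])
q=s["ee_rot"]; m=np.load("ticks.npy")
Rm=np.array([[.9164,.4003,0],[.4003,-.9164,0],[0,0,-1.]])
for k in range(6): print(k,(Rm.T@np.r_[m[k+1]-m[0],0]/.4).round(4))
```

```text
[-1.45  0.18  2.79] [ 0.4773 -0.1086  0.029 ] [0. 0. 0.] 4.55
0 [0.0919 0.024  0.    ]
1 [0.1838 0.048  0.    ]
2 [0.2758 0.072  0.    ]
3 [0.3308 0.1495 0.    ]
4 [0.3857 0.2269 0.    ]
5 [0.4407 0.3044 0.    ]
```

>>> carry_out(delta_pos=[[0.015,0.004,0],[0.031,0.008,0],[0.046,0.012,0],[0.061,0.016,0],[0.077,0.02,0],[0.092,0.024,0],[0.107,0.028,0],[0.123,0.032,0],[0.138,0.036,0],[0.153,0.04,0],[0.169,0.044,0],[0.184,0.048,0]], turn=[[0,0,0],[0,0,0],[0,0,0],[0,0,0],[0,0,0],[0,0,0],[0,0,0],[0,0,0],[0,0,0],[0,0,0],[0,0,0],[0,0,0]], claw=[1,1,1,1,1,1,1,1,1,1,1,1])

```text
clock: 5.75
position: [0.5531, -0.0967, 0.0289]
ee_rot: [0.0, 0.979, 0.204, 0.0]
contact_force: [-1.3, 0.6, 2.3]
width: -0.0002
gripper_force: 1.3
```

Steady pressure. On to the bend and a settle there.

>>> carry_out(delta_pos=[[0.015,0.004,0],[0.031,0.008,0],[0.046,0.012,0],[0.061,0.016,0],[0.077,0.02,0],[0.092,0.024,0],[0.092,0.024,0],[0.101,0.037,0],[0.11,0.05,0],[0.119,0.063,0],[0.128,0.076,0],[0.147,0.101,0]], turn=[[0,0,0],[0,0,0],[0,0,0],[0,0,0],[0,0,0],[0,0,0],[0,0,0],[0,0,0],[0,0,0],[0,0,0],[0,0,0],[0,0,0]], claw=[1,1,1,1,1,1,1,1,1,1,1,1])

```text
clock: 6.95
position: [0.6223, -0.1104, 0.0288]
ee_rot: [-0.0, 0.979, 0.204, -0.001]
contact_force: [-1.5, 0.9, 2.2]
width: -0.0002
gripper_force: 1.3
```

```bash
python3 w.py w2.png; python3 -c "
from h import *
print(manip.get_state()['position'].round(4) if hasattr(manip.get_state()['position'],'round') else manip.get_state()['position'], manip.get_state()['contact_force'])"
```

```text
178 389; 182 362; 189 327; 198 282; 253 249; 314 209; 376 167; [ 0.6257 -0.1121  0.0291] [ 1.42509654 -0.75031638  2.92485968]
```

View pics/w2.png

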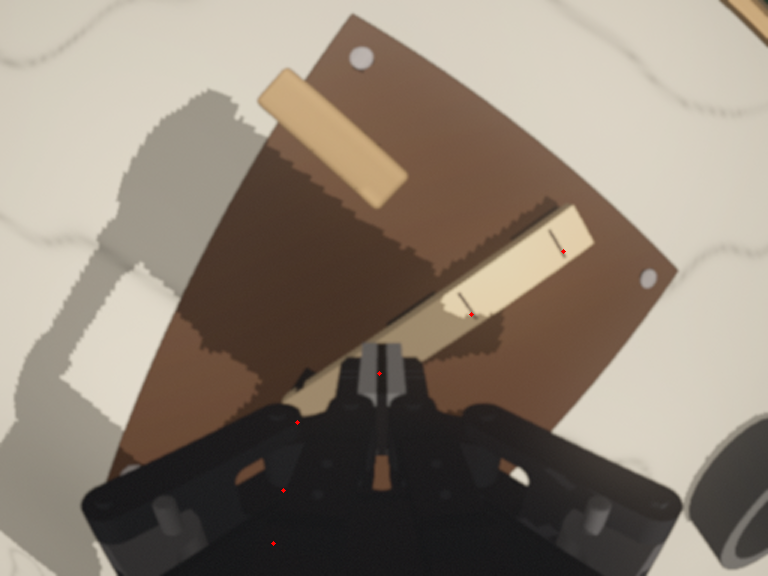

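The wrist picture, with the tips at tick 4, shows ticks 5 at about (467,305) and 6 at (557,243). My dots are a few pixels off, so I back-project the real ticks at the pressed height.

Run:
```python
from h import *
d=manip.get_image("wrist"); m=np.load("ticks.npy"); M=np.linalg.inv(d["world_to_cam"])
def un(u,v,z):
    x,y=(u-d["cx"])/d["fx"],(v-d["cy"])/d["fy"]; t=np.hypot(x,y)
    r=M[:3,:3]@np.array([x/t*np.sin(t),y/t*np.sin(t),np.cos(t)]); return (M[:3,3]+r*(z-M[2,3])/r[2])[:2]
print("cam",M[:3,3].round(3))
for k,(u,v) in zip((5,6),((467,305),(557,243))):
    w=un((u+.5)/1.5-.5,(v+.5)/1.5-.5,.029); print(k,w.round(4),(w-m[k]).round(4))
print("tip 380,345:",un(379/1.5,344/1.5,.029).round(4))
```

```text
cam [ 0.694 -0.082  0.172]
5 [ 0.6594 -0.1306] [ 0.0043 -0.0007]
6 [ 0.6923 -0.1502] [ 0.0047 -0.0007]
tip 380,345: [ 0.6338 -0.1086]
```

Run:
```python
from h import *
for i in range(3): manip.get_image("top"); s=manip.get_state(); print(np.round(s["position"],4),np.round(s["contact_force"],2),s["clock"])
m=np.load("ticks.npy"); Rm=np.array([[.9164,.4003,0],[.4003,-.9164,0],[0,0,-1.]])
print(m[6], (Rm.T@np.r_[m[6]+[.0025,-.001]-s["position"][:2],0]/.4).round(4))
```

```text
[ 0.6252 -0.1118  0.0293] [ 1.96 -1.02  1.88] 7.1
[ 0.6247 -0.1114  0.0293] [ 1.56 -1.23  1.91] 7.15
[ 0.6242 -0.1112  0.0293] [ 2.05 -0.31  2.6 ] 7.2
[ 0.68760965 -0.14950856] [0.1116 0.1561 0.    ]
```

The wrist pixels came from a frame taken while the arm was still settling (the tool moved 3.4 mm in x before the next call), which explains the offset. The top-camera ticks hold, so I finish along the second arm with small easing steps.

>>> carry_out(delta_pos=[[0.008,0.011,0],[0.019,0.027,0],[0.03,0.042,0],[0.041,0.058,0],[0.052,0.073,0],[0.063,0.089,0],[0.074,0.104,0],[0.085,0.12,0],[0.095,0.134,0],[0.103,0.145,0],[0.108,0.152,0],[0.11,0.155,0]], turn=[[0,0,0],[0,0,0],[0,0,0],[0,0,0],[0,0,0],[0,0,0],[0,0,0],[0,0,0],[0,0,0],[0,0,0],[0,0,0],[0,0,0]], claw=[1,1,1,1,1,1,1,1,1,1,1,1])

```text
clock: 8.4
position: [0.688, -0.1497, 0.0289]
ee_rot: [0.0, 0.979, 0.204, 0.0]
contact_force: [-1.8, 0.9, 2.4]
width: -0.0001
gripper_force: 1.3
```

>>> carry_out(delta_pos=[[0,0,0],[0,0,0],[0,0,0],[0,0,0],[0,0,0],[0,0,0]], turn=[[0,0,0],[0,0,0],[0,0,0],[0,0,0],[0,0,0],[0,0,0]], claw=[1,1,1,1,1,1])

```text
clock: 9.0
position: [0.6881, -0.1497, 0.0291]
ee_rot: [0.0, 0.979, 0.204, 0.0]
contact_force: [-0.3, -0.6, 2.1]
width: 0.0001
gripper_force: 1.3
```

```bash
python3 w.py w3.png; python3 -c "
from h import *
s=manip.get_state();print(s['position'],s['contact_force'],s['clock'])"
```

```text
122 405; 120 385; 118 360; 117 327; 153 308; 198 282; 252 249; [ 0.68807457 -0.14969033  0.02912238] [ 0.50449689 -0.74178897  2.16662754] 9.05
```

View pics/w3.png

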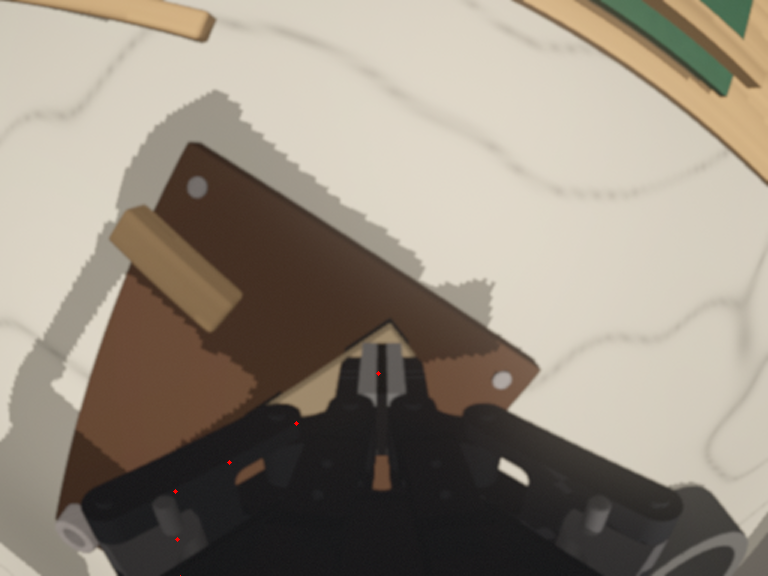

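The tips rest on the square end, whose far corner shows at (391,320), and offcut and collar are undisturbed. One numeric check of that corner.

Run:
```python
from h import *
d=manip.get_image("wrist"); m=np.load("ticks.npy"); M=np.linalg.inv(d["world_to_cam"])
def un(u,v,z):
    x,y=((u+.5)/1.5-.5-d["cx"])/d["fx"],((v+.5)/1.5-.5-d["cy"])/d["fy"]; t=np.hypot(x,y)
    r=M[:3,:3]@np.array([x/t*np.sin(t),y/t*np.sin(t),np.cos(t)]); return (M[:3,3]+r*(z-M[2,3])/r[2])[:2]
e=(m[6]-m[3])/.114; n=np.array([-e[1],e[0]])
print("corner seen",un(391,321,.029).round(4),"expected",(m[6]+.012*e+.008*n).round(4), manip.get_state()["position"])
```

```text
corner seen [ 0.706  -0.1463] expected [ 0.702  -0.1488] [ 0.68807767 -0.14967865  0.02909503]
```

The corner reads about 4 mm further along tool x than expected; I split the difference with a 2 mm slide, still pressed, then hand in.

>>> carry_out(delta_pos=[[0.002,0,0],[0.004,0,0],[0.005,0,0],[0.005,0,0],[0.005,0,0],[0.005,0,0]], turn=[[0,0,0],[0,0,0],[0,0,0],[0,0,0],[0,0,0],[0,0,0]], claw=[1,1,1,1,1,1])

```text
clock: 9.7
position: [0.6893, -0.1486, 0.0288]
ee_rot: [-0.0, 0.979, 0.204, -0.0]
contact_force: [-1.5, -1.3, 3.7]
width: -0.0001
gripper_force: 1.3
```

```bash
python3 -c "
from h import *
s=manip.get_state();print(s['position'],s['contact_force'],s['clock']);print(manip.sign_off())"
```

```text
[ 0.68928887 -0.14858874  0.02877214] [-1.46661318 -1.25727416  3.7146784 ] 9.7
the job is handed in; nothing more can be done
None
```

I ran the strip in one unbroken stroke from the round end to the tick at the square end, about 5 mm into the foam at every reading, and handed the job in at 9.7 s with the fingertips still holding it there, on that tick to within about 2 mm by the cameras.

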